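Roll the focus wheel until the lens gap reaches the green clip

TASK

Roll the knurled wheel of the lens stage with a fingertip, stroking across its top as often as needed, until the gap between lens and camera has closed so far that the red needle stands over the middle of the green clip (not the yellow one). Never push the lens carriage itself and never run the lens up against the camera. Leave the spare lens, the screwdriver and the white target block where they are, and finish with the hand clear of everything.

Things in the scene. Friction and masses are not known exactly. Their poses are not given: they have to be found in the camera images.
- stage: Black base plate of the lens stage, 170 (x) by 250 (y) by 14 mm, fixed to the table; origin under its centre; x points from the wheel side to the scale rail, y from lens to camera (the way the carriage closes the gap), z up. Place and yaw vary. Camera block at its +y end, top 102 mm above the table; lens top 100 mm above the table, on the line x = 10 mm.
- wheel_top (a point): Topmost point of the knurled wheel, at stage x = -58, y = 0, 95 mm above the table. Stroking the top towards the stage's +y moves the carriage to +y and closes the gap; the other way opens it. 10 mm of rim moves the carriage about 2.2 mm (7 mm per rad). It stays where it is left.
- wheel: The knurled steel wheel, diameter 64, 20 mm wide; origin at its centre; turns about the stage's x. Aluminium cheeks (outer faces 36 mm apart, 52 mm long, tops 75 mm above the table) flank it, its upper 20 mm stand free. It turns freely at about 1 N on the rim; a press of 5 to 15 N from above drives it by friction (it does not give; a fingertip may slip a little).
- carriage: Black carriage, 70 by 50 by 28 mm, with the lens barrel (diameter 44, 72 mm long) lying on it along the stage's y; origin at the centre of the block, 38 mm above the table. It slides along the stage's y only and is geared to the wheel.
- pointer (a point): Centre of the red needle near its free end, 50 mm above the table. The needle is 4 mm wide, fixed to the carriage, and reaches out along the stage's +x over the scale rail, 3 mm above the clips.
- clip_green: Green gauge clip, the mark to reach: 24 (x) by 10 (y) mm, fixed on the dark scale rail; origin at the centre of its underside, 40 mm above the table, its top at 46 mm; axes parallel to the stage's. It stands 10 to 27 mm ahead (+y) of the needle at the start; green and yellow change places.
- clip_yellow: Yellow clip of the same size on the same rail, not to be used; the needle passes freely over it.
- lens_front (a point): Centre of the lens's front glass, facing the stage's +y, 78 mm above the table; 38 mm from the camera face at the start.
- camera_face (a point): Centre of the camera's mounting face, facing the stage's -y, 78 mm above the table.
- spare_lens: Loose black spare lens standing upright, diameter 40, 50 mm tall, origin under its centre. Bystander.
- screwdriver: Loose screwdriver lying flat, orange handle, 170 mm long. Bystander.
- target_block: Loose white calibration block with black dots, 50 by 50 by 16 mm, origin under its centre. Bystander.

How it is judged (in metres and radians):
On the way:
1. a fingertip presses on the knurled wheel (contact force between the fingers and wheel above 0.5 N), for 0.1 s.
At the end, for the whole second after the job is handed in: The red needle stands at rest within 3 mm either side of the middle of the green clip, and the robot touches nothing (y of pointer in the frame of clip_green between -0.003 and 0.003 m and linear speed of carriage below 0.002 m/s).
It fails at once if the robot pushes on the lens carriage itself (contact force between any of the fingers, the arm and carriage above 0.5 N).
It fails at once if the lens is run up against the camera (gap under 4 mm) (distance between lens_front and camera_face below 0.004 m).
It fails at once if a bystander is moved by more than 15 mm, lifted or tipped (distance of any of spare_lens, screwdriver, target_block from where it was at the start of the episode above 0.015 m or angle between any of spare_lens, target_block's own z axis and vertical above 0.3 rad).
It also fails if it takes over 51 s, if anything falls off the work surface, if the arm or the gripper's body presses on something with over 40 N, if the wrist force passes 120 N, or if a joint passes its speed limit or range.

ROBOT

A 6-joint arm with a two-finger parallel gripper is mounted at the origin on the work surface. World frame = base frame: x ahead of the robot, y to its left, z up, the work surface at z = 0. Lengths are in mm, angles in rad, forces in N, time in s.
With the tool pointing down it reaches from about 350 to 975 mm from the base axis. Payload 17.4 kg.
Tool frame: the origin (TCP) lies at the very end of the fingers, on their centre line; the grasp point (between the pads) lies 19 mm behind it (r.grip_point_offset is the distance from the TCP to the grasp point, in mm); z points along the fingers, y is the line along which they close (so a half turn about z gives the same grasp; the last joint's range is limited). The gripper opens to 85 mm and grips with 20 to 120 N. Pads are 22 mm wide; open, the fingers measure 114 mm over their backs; the gripper's body (76 mm by 85 mm) begins 54 mm behind the grasp point. The pads swing forward as they close: fully open they stand 13 mm farther back than shut.
Start: joints at [-0.038, 0.116, 1.442, -0, 1.584, -0.038], TCP at [675.006, -0.009, 231.303] pointing down, gripper open.
Joint ranges: [-2.83, 2.83], [-0.83, 2.19], [0.07, 2.5], [-1.14, 4.28], [0.01, 3], [-2.97, 2.97]. Speed limits (rad/s): [1.89, 1.89, 2.22, 3.14, 3.14, 3.14].

INTERFACE

Orientations are given as a unit quaternion [w, x, y, z].
In Python, from bench import r, cams, hand_in gives the robot as it stands. The module is installed in compiled form; this text tells all that it offers.
- The arm moves only by the shell command python3 -m jog 'ROWS'. ROWS is JSON, a list of rows, each an object of numbers: "tx", "ty", "tz": the shift along the tool's x, y, z in mm; "rx", "ry", "rz": the turn, a rotation vector about the tool's x, y, z in rad; "grip": the finger opening in mm, from 0 to 85.4. A call has 1 to 8 rows; each row is the pose to reach, as a shift and turn from the pose commanded when the call began, along the tool's axes at that moment; what a row does not reach only later rows make up. A row lasts 1/12 s, in which the tool goes at most 41.7 mm and 7.16 degrees, less where a joint would pass 70% of its speed; a pose out of reach is approached as far as the arm can. A call with a gripper value outside its range is refused whole. The fingers move at their own pace and stop on an object; the grip force is fixed at half the most. Time passes only in rows, so rows that repeat a pose let the fingers close. It gives the time, the measured TCP pose, the force, the opening and the grip force at its end, in the units of the state.
- r.sense(): the state, without advancing time (a new reading comes with each control period).
- cams.grab_frame(name): name is "scene" or "side" or "wrist"; returns (picture, depth): 400x640x3 uint8, blue, green, red; 400x640 float32, mm along the optical axis (not along the pixel's ray), 0 where there is no reading.
- cams.camera_params(name): a dict with "mtx" (3x3 intrinsics, pixels), "T" (4x4, takes a point from camera to world coordinates). Camera axes: x right, y down, z forward; pixel columns grow to the right and rows downward; lengths in mm; the calibration is good to about 2 mm. A picture is of the moment at which its call begins: read the wrist's pose just before it. camera_params takes no time and is no camera call; for the wrist camera it gives the pose at the moment of the call.
- hand_in(): hands the job in; it is judged then, once.
The state is a dict: "t": time; "joints": joint angles; "joint_velocities": joint speeds; "tau": joint torques, N m; "position": TCP position; "eef_rot": TCP orientation; "wrist_force": force on the tool from outside, world axes, zero at the start; "wrist_torque": the same for the moment, N m; "gripper_width": finger opening in mm; "finger_force": force on a finger pad.
Only numpy, scipy, OpenCV 4.12 (cv2) and the standard library are available. Lean on these libraries where they do the work, as an engineer would, in place of code of your own. Each camera call takes 0.05 s, during which the arm holds its last target. There are 200 camera calls.

## Working session

There is one attempt and no reset: what is moved stays moved. The work goes in short steps, Python scripts to look and compute and a shell command to move; the robot and the scene stay as the last step left them, time stands still between calls to the robot, and variables do not carry over. Pictures are saved under pics/ and viewed, at most 10 in all, crops included, and the job is handed in when it is done.

```bash
mkdir -p pics; python3 - <<'E'
from bench import r,cams
import cv2,numpy as np
s=r.sense();print(s['t'],s['position'],s['eef_rot'],s['gripper_width'],r.grip_point_offset)
for n in ["scene","side"]:
    p,d=cams.grab_frame(n);cv2.imwrite(f"pics/{n}0.png",p);np.save(f"pics/{n}0.npy",d)
    c=cams.camera_params(n);print(n,c['mtx'].round(1).tolist(),c['T'].round(3).tolist())
E
```

```text
0.0 [ 6.74812950e+02 -1.28733458e-02  2.30563422e+02] [-4.16450902e-04  7.07114193e-01  7.07099140e-01 -3.88674807e-04] 85.62713616950457 18.700000000000003
scene [[420.5, 0.0, 316.4], [0.0, 420.5, 201.2], [0.0, 0.0, 1.0]] [[-0.008, 0.532, -0.847, 1313.988], [1.0, 0.003, -0.007, 65.709], [-0.001, -0.847, -0.532, 531.892], [0.0, 0.0, 0.0, 1.0]]
side [[492.2, 0.0, 322.0], [0.0, 492.2, 201.7], [0.0, 0.0, 1.0]] [[-0.927, -0.237, 0.29, 345.93], [-0.374, 0.562, -0.737, 775.853], [0.012, -0.792, -0.61, 661.726], [0.0, 0.0, 0.0, 1.0]]
```

View pics/scene0.png

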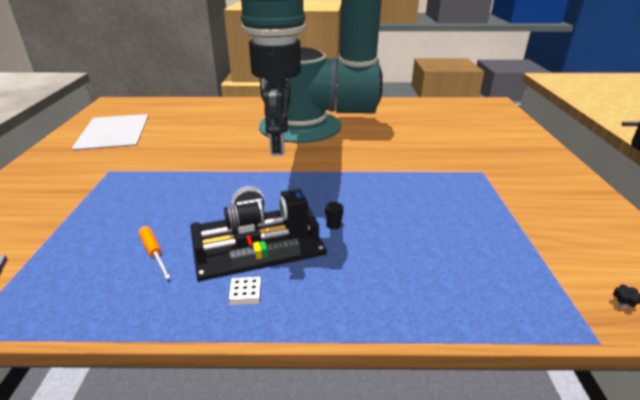

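View pics/side0.png

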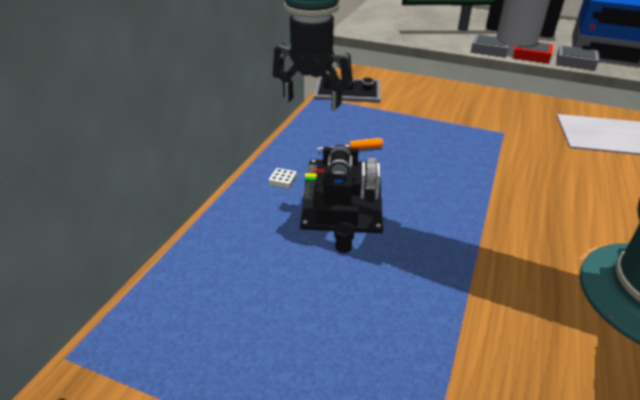

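The scene view shows the wheel at (248,195), the red needle at (249,240), yellow clip (258,250), green clip (263,246) and camera block (293,215). In the side view the wheel is at (371,178) and the clips at (311,177). I'll localise these and try the wrist camera.

```bash
cat > h.py <<'E'
import cv2,numpy as np
from bench import r,cams
def grab(n):
    c=cams.camera_params(n);p,d=cams.grab_frame(n);return p,d,c
def ray(c,u,v):
    q=c['T'][:3,:3]@np.linalg.solve(c['mtx'],[u,v,1.]);return c['T'][:3,3],q
def onz(c,u,v,z):
    o,q=ray(c,u,v);return o+q*(z-o[2])/q[2]
def dep(c,d,u,v):
    o,q=ray(c,u,v);return o+q*d[int(round(v)),int(round(u))]
def masks(p):
    h=cv2.cvtColor(p,cv2.COLOR_BGR2HSV);H,S,V=cv2.split(h);ok=(S>150)&(V>70)
    return {'red':ok&((H<6)|(H>174)),'yellow':ok&(H>22)&(H<34),'green':ok&(H>45)&(H<80),'orange':ok&(H>=8)&(H<=20)}
def blobs(m,box=None,amin=4):
    m=m.astype(np.uint8)
    if box: x0,y0,x1,y1=box;k=np.zeros_like(m);k[y0:y1,x0:x1]=1;m=m*k
    n,l,s,c=cv2.connectedComponentsWithStats(m)
    return [(c[i].round(2),s[i].tolist()) for i in range(1,n) if s[i][4]>=amin]
E
python3 - <<'E'
from h import *
for n,b in [("scene",(180,170,340,290)),("side",(280,130,400,240))]:
    p,d,c=grab(n)
    for k,m in masks(p).items():
        if k=='orange':continue
        for q,s in blobs(m,b): print(n,k,q,s,onz(c,*q,{'red':50}.get(k,45)).round(1),dep(c,d,*q).round(1))
p,d,c=grab("scene")
for q in [(197,277),(325,252),(193,225)]: print('corner',onz(c,*q,10).round(1))
print('wheel',[dep(c,d,248,v).round(0).tolist() for v in (188,190,193,197)])
p,d,c=grab("side")
for q in [(371,162),(371,170),(376,180),(372,190)]: print(dep(c,d,*q).round(0))
for q in [(302,229),(382,230)]: print('corner',onz(c,*q,10).round(1))
p,d,c=grab("wrist");cv2.imwrite("pics/w0.png",p);print(c['T'].round(2).tolist(),c['mtx'].tolist())
E
```

```text
scene red [248.87 239.77] [246, 235, 7, 11, 53] [683.8 -66.6  50. ] [687.5 -65.8  52.8]
scene yellow [216.02 238.86] [204, 236, 25, 6, 50] [ 674.8 -131.    45. ] [ 662.4 -134.8   35.6]
scene yellow [257.25 249.16] [253, 241, 9, 18, 111] [705.5 -48.5  45. ] [709.9 -47.6  48.6]
scene green [263.9  247.89] [260, 241, 8, 16, 79] [701.7 -36.6  45. ] [703.8 -36.3  46.7]
side red [319.57 170.41] [314, 169, 11, 4, 37] [684.2 -67.2  50. ] [683.8 -66.1  50.8]
side yellow [311.88 174.42] [306, 173, 12, 4, 40] [696.7 -52.8  45. ] [696.1 -51.4  46. ]
side green [310.26 178.61] [305, 177, 11, 4, 38] [693.6 -36.5  45. ] [691.9 -32.4  48.1]
corner [ 742.8 -155.8   10. ]
corner [669.8  77.1  10. ]
corner [ 580.3 -204.8   10. ]
wheel [[574.0, -80.0, 98.0], [576.0, -80.0, 95.0], [581.0, -80.0, 91.0], [580.0, -81.0, 81.0]]
[572. -79.  93.]
[564. -57.  89.]
[ 563. -103.   34.]
[567. -90.  14.]
corner [659.1  87.7  10. ]
corner [508.6  27.9  10. ]
[[1.0, 0.0, -0.0, 674.16], [0.0, -0.96, -0.28, 69.6], [-0.0, 0.28, -0.96, 373.87], [0.0, 0.0, 0.0, 1.0]] [[288.0576933616591, 0.0, 319.3039845267437], [0.0, 288.0576933616591, 196.75704850108548], [0.0, 0.0, 1.0]]
```

View pics/w0.png

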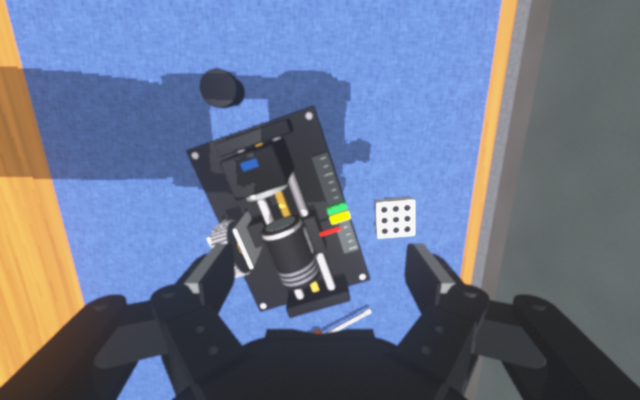

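The wrist view shows the plate well: its corner screws are at (195,156), (309,116), (362,277) and (263,306). The needle is at (330,232), yellow at (340,217), green at (337,209), and the wheel at about (218,235) on the left. Next I'll work out the stage frame.

```bash
cat >> h.py <<'E'
def frame(c,tl,tr,br,bl):
    P=[onz(c,*q,14)[:2] for q in (tl,tr,br,bl)];P=np.array(P)
    y=(P[0]+P[1]-P[2]-P[3]);y/=np.linalg.norm(y);return P,P.mean(0),y,np.array([y[1],-y[0]])
E
python3 - <<'E'
from h import *
p,d,c=grab("wrist")
P,o,y,x=frame(c,(195,156),(309,116),(362,277),(263,306))
print(P.round(1).tolist(),o,'yaw',np.arctan2(-y[0],y[1]))
print('sizes',[np.linalg.norm(P[i]-P[(i+1)%4]).round(1) for i in range(4)])
w=o-58*x;print('wheel_top',w)
for k,m in masks(p).items():
    for q,s in blobs(m,(280,180,380,260)):
        W=onz(c,*q,{'red':50}.get(k,46))[:2];print(k,q,s,W.round(1),'stage',((W-o)@x).round(1),((W-o)@y).round(1))
# wheel points from depth
g=[]
for v in range(205,290):
    for u in range(190,250):
        if d[v,u]>0:
            X=dep(c,d,u,v)
            if 84<X[2]<100:g.append([*X,(X[:2]-o)@x,(X[:2]-o)@y])
g=np.array(g);print(len(g));print(g[np.argsort(-g[:,2])][:12].round(1)); print(np.median(g,0).round(1))
cv2.imwrite("pics/w1.png",cv2.resize(p[90:320,170:400],None,fx=2.6,fy=2.6,interpolation=cv2.INTER_CUBIC))
E
```

```text
[[518.5, 19.2], [661.5, 67.4], [734.3, -151.6], [591.9, -199.6]] [626.53941863 -66.15951543] yaw 0.3223070829670176
sizes [np.float64(150.8), np.float64(230.8), np.float64(150.3), np.float64(230.7)]
wheel_top [571.52600328 -84.53134524]
red [328.88 231.24] [320, 227, 20, 10, 93] [685.6 -66.8] stage 55.8 -19.3
yellow [283.17 205.5 ] [280, 203, 6, 6, 12] [630.8 -35.4] stage 13.7 27.8
yellow [338.76 217.13] [329, 211, 21, 14, 165] [697.5 -50.1] stage 72.4 -7.3
green [336.37 207.87] [327, 203, 20, 11, 134] [694.4 -38.3] stage 73.2 4.9
orange [282.5 197.6] [280, 193, 6, 11, 20] [630.3 -25.6] stage 16.4 37.3
orange [285.57 211.04] [281, 205, 9, 11, 28] [633.4 -42.4] stage 14.0 20.4
247
[[583.3 -84.5  95.7 -46.9  -3.7]
 [582.8 -89.5  95.4 -48.9  -8.3]
 [582.3 -82.3  95.4 -47.1  -1.3]
 [583.6 -88.9  94.3 -47.9  -8. ]
 [583.5 -90.2  94.2 -48.4  -9.1]
 [582.7 -86.6  94.1 -48.1  -5.5]
 [582.4 -89.1  93.9 -49.1  -7.8]
 [582.  -94.1  93.7 -51.1 -12.4]
 [585.2 -94.1  93.7 -48.1 -13.4]
 [582.4 -88.1  93.6 -48.8  -6.8]
 [583.  -94.2  93.5 -50.2 -12.8]
 [582.7 -83.4  93.4 -47.   -2.4]]
[580.5 -80.5  87.5 -49.2   0.9]
```

View pics/w1.png

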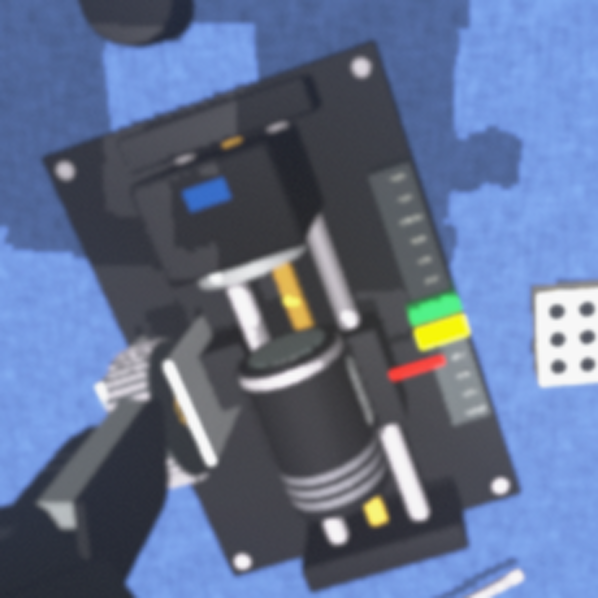

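Screw spacing is 150 × 230 mm, as the plate size implies, so the wheel top is at (571.5, -84.5). That matches the depth reading. The needle is at stage y ≈ -19 and green at ≈ +4.7, so it needs about 24 mm. I'll close the fingers, align the tool's x with the stage's y, and go above the wheel.

```bash
python3 -m jog '[{"tx":-25,"ty":-25,"rz":-0.11,"grip":0},{"tx":-55,"ty":-50,"rz":-0.22,"grip":0},{"tx":-80,"ty":-75,"rz":-0.322,"grip":0},{"tx":-103.5,"ty":-97,"tz":20,"rz":-0.322,"grip":0},{"tx":-103.5,"ty":-97,"tz":50,"rz":-0.322,"grip":0},{"tx":-103.5,"ty":-97,"tz":80,"rz":-0.322,"grip":0},{"tx":-103.5,"ty":-97,"tz":105,"rz":-0.322,"grip":0},{"tx":-103.5,"ty":-97,"tz":105,"rz":-0.322,"grip":0}]'
python3 - <<'E'
from h import *
s=r.sense();print(s['t'],s['position'],s['eef_rot'],s['gripper_width'],s['wrist_force'])
for n in("side","wrist"):
    p,d,c=grab(n);cv2.imwrite(f"pics/{n}2.png",p)
p=cv2.imread("pics/wrist2.png");q=cv2.imread("pics/side2.png")
cv2.imwrite("pics/c2.png",np.vstack([cv2.resize(p,(480,300)),cv2.resize(q[90:250,240:496],(480,300),interpolation=cv2.INTER_CUBIC)]))
E
```

```text
0.4 [ 6.74996415e+02 -1.49297845e-02  2.31204070e+02] [-3.92001652e-05  7.07118846e-01  7.07094714e-01 -4.88607527e-05] 85.69793148398288 [-0.46441074 -0.03996092  0.3953531 ]$[0]: bad value
```

View pics/c2.png

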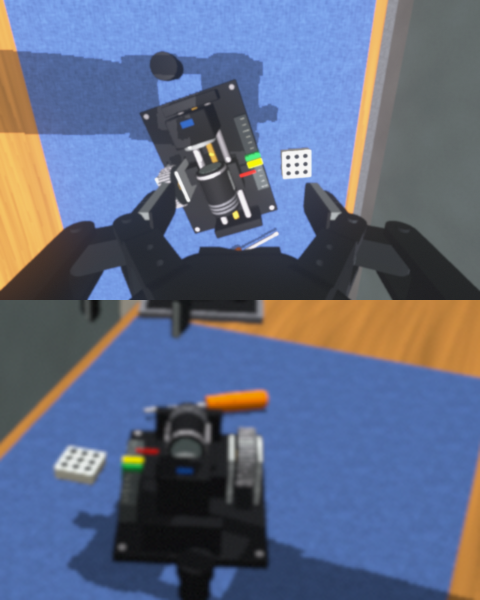

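The move was refused whole and nothing has moved: the wrist picture is the same as before. I'll test a single row with a slightly open grip value.

```bash
python3 -m jog '[{"tx":-25.0,"ty":-25.0,"rz":-0.11,"grip":1.0}]'; python3 -m jog '[{"tx":-25.0,"ty":-25.0,"grip":0.0}]';python3 -m jog '[{"tx":-25.0,"ty":-25.0,"tz":0.0,"rx":0.0,"ry":0.0,"rz":-0.11,"grip":1.0}]'
```

```text
t: 0.58
position: [651.6, -22.7, 230.3]
eef_rot: [-0.001, 0.668, 0.745, 0.0]
wrist_force: [0.2, -0.3, -0.5]
gripper_width: 75.4
finger_force: 0.0$[0]: bad value
$[0]: bad value
```

A zero value is apparently refused, so I'll leave zeros out and use grip 0.5. The rotation sign is right. Continuing to the point above the wheel:

```bash
python3 -m jog '[{"tx":-25,"ty":-27,"rz":-0.11,"grip":0.5},{"tx":-48,"ty":-55,"rz":-0.212,"grip":0.5},{"tx":-70,"ty":-80.3,"rz":-0.212,"grip":0.5},{"tx":-70,"ty":-80.3,"tz":20,"rz":-0.212,"grip":0.5},{"tx":-70,"ty":-80.3,"tz":50,"rz":-0.212,"grip":0.5},{"tx":-70,"ty":-80.3,"tz":80,"rz":-0.212,"grip":0.5},{"tx":-70,"ty":-80.3,"tz":105,"rz":-0.212,"grip":0.5},{"tx":-70,"ty":-80.3,"tz":105,"rz":-0.212,"grip":0.5}]'
python3 - <<'E'
from h import *
s=r.sense();print(s['t'],s['position'],s['eef_rot'],s['gripper_width'],s['wrist_force'])
for n in("side","wrist"):
    p,d,c=grab(n);cv2.imwrite(f"pics/{n}2.png",p)
p=cv2.imread("pics/wrist2.png");q=cv2.imread("pics/side2.png")
cv2.imwrite("pics/c3.png",np.vstack([cv2.resize(p,(480,300)),cv2.resize(q[90:250,240:496],(480,300),interpolation=cv2.INTER_CUBIC)]))
E
```

```text
0.5833 [651.64571489 -22.68231524 230.25378363] [-5.48189300e-04  6.67581702e-01  7.44536322e-01  1.89723182e-04] 75.44847985009484 [ 0.17348048 -0.34904516 -0.4760104 ]$[0]: bad value
```

View pics/c3.png

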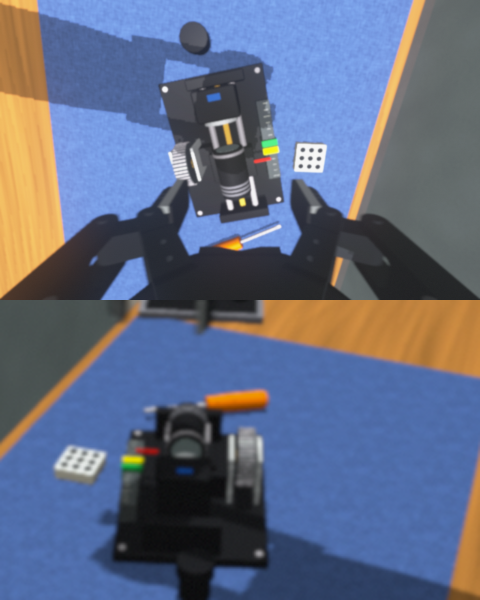

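Refused again; the picture shows only the earlier small move, with the wheel now unobstructed at about (185,165) of the reduced wrist view. I'll isolate which value is rejected.

```bash
python3 -m jog '[{"tx":-25,"ty":-27,"rz":-0.11}]'; echo; echo B; python3 -m jog '[{"tx":-5,"grip":5}]'; echo;echo C;python3 -m jog '[{"tx":-5,"grip":1.0}]'; echo;echo D;  python3 -m jog '[{"grip":1.0}]'
```

```text
B

C

D$[0]: bad value
$[0]: bad value
$[0]: bad value
$[0]: bad value
```

stdout and stderr print separately, so the call that succeeded earlier was most likely the third, which had all seven fields. I'll send full rows.

```bash
python3 -m jog '[{"tx":-25,"ty":-27,"tz":0,"rx":0,"ry":0,"rz":-0.11,"grip":0},{"tx":-48,"ty":-55,"tz":0,"rx":0,"ry":0,"rz":-0.212,"grip":0},{"tx":-70,"ty":-80.3,"tz":0,"rx":0,"ry":0,"rz":-0.212,"grip":0},{"tx":-70,"ty":-80.3,"tz":20,"rx":0,"ry":0,"rz":-0.212,"grip":0},{"tx":-70,"ty":-80.3,"tz":50,"rx":0,"ry":0,"rz":-0.212,"grip":0},{"tx":-70,"ty":-80.3,"tz":80,"rx":0,"ry":0,"rz":-0.212,"grip":0},{"tx":-70,"ty":-80.3,"tz":105,"rx":0,"ry":0,"rz":-0.212,"grip":0},{"tx":-70,"ty":-80.3,"tz":105,"rx":0,"ry":0,"rz":-0.212,"grip":0}]' 2>&1
```

```text
t: 1.35
position: [575.9, -103.0, 121.1]
eef_rot: [-0.003, 0.585, 0.811, -0.001]
wrist_force: [-0.1, -0.2, -1.2]
gripper_width: -0.2
finger_force: 0.0
```

```bash
python3 - <<'E'
from h import *
p,d,c=grab("wrist");q,d2,c2=grab("side");s,_,_=grab("scene")
f=lambda a,w,h:cv2.resize(a,(w,h),interpolation=cv2.INTER_CUBIC)
cv2.imwrite("pics/c4.png",np.vstack([f(p,480,300),np.hstack([f(q[90:250,260:420],300,300),f(s[110:290,170:350],300,300)])[:,:480] if 0 else np.hstack([f(q[110:250,280:392],240,300),f(s[130:280,190:310],240,300)])]))
S=r.sense();print(S['t'],S['position'],S['eef_rot'],S['wrist_force'])
E
```

```text
1.5 [ 578.52222385 -103.45075405  128.02522794] [6.31614943e-04 5.84713259e-01 8.11239746e-01 2.83680084e-04] [0.75686852 0.1480076  0.95780565]
```

View pics/c4.png

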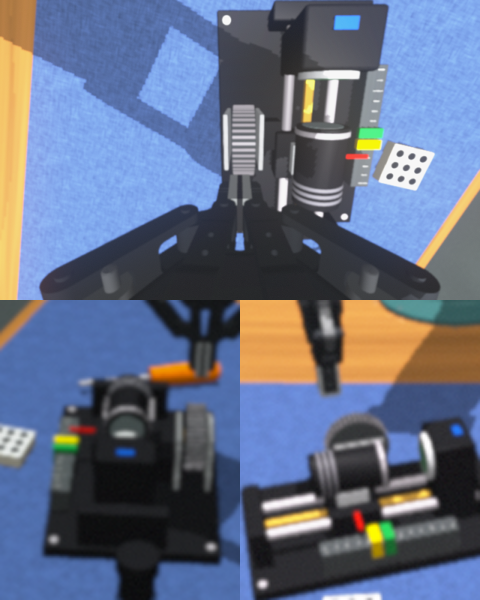

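The picture shows the closed fingertip in line with the wheel, just on its -y side: wheel at (242,140), finger at (238,195). I'll go down gently to probe contact.

```bash
python3 -m jog '[{"tx":0,"ty":0,"tz":20,"rx":0,"ry":0,"rz":0,"grip":0},{"tx":0,"ty":0,"tz":29,"rx":0,"ry":0,"rz":0,"grip":0},{"tx":0,"ty":0,"tz":31,"rx":0,"ry":0,"rz":0,"grip":0},{"tx":4,"ty":0,"tz":32,"rx":0,"ry":0,"rz":0,"grip":0},{"tx":8,"ty":0,"tz":32.5,"rx":0,"ry":0,"rz":0,"grip":0},{"tx":12,"ty":0,"tz":32.5,"rx":0,"ry":0,"rz":0,"grip":0},{"tx":12,"ty":0,"tz":32.5,"rx":0,"ry":0,"rz":0,"grip":0}]' 2>&1
```

```text
t: 2.08
position: [574.3, -91.4, 94.9]
eef_rot: [0.001, 0.584, 0.811, 0.0]
wrist_force: [-0.5, 1.0, 2.5]
gripper_width: -0.3
finger_force: 1.6
```

```bash
cat >> h.py <<'E'
O=np.array([626.539,-66.16]);Y=np.array([-.3168,.9485]);X=np.array([.9485,.3168])
def meas():
    for n in("scene","side","wrist"):
        p,d,c=grab(n)
        for k,m in masks(p).items():
            if k=='orange':continue
            for q,s in blobs(m,amin=15):
                W=onz(c,*q,{'red':50}.get(k,46))[:2]-O
                if 45<W@X<90 and abs(W@Y)<40: print(n,k,q,s[4],'stage',(W@X).round(1),(W@Y).round(1))
    S=r.sense();print(S['t'],S['position'],S['wrist_force'])
E
python3 -c "from h import *;meas()"
```

```text
scene red [249.12 239.92] 50 stage 54.7 -18.2
scene yellow [257.26 249.16] 111 stage 81.8 -8.4
scene green [263.74 247.51] 81 stage 80.7 4.0
side red [319.51 170.46] 37 stage 54.5 -19.0
side yellow [311.74 174.44] 39 stage 71.0 -8.0
side green [310.23 178.58] 40 stage 73.0 8.2
wrist red [488.74 233.51] 157 stage 60.7 -18.5
wrist yellow [504.32 216.05] 514 stage 72.1 -6.9
wrist green [508.58 199.78] 453 stage 72.9 5.1
2.2333 [574.43154388 -91.8888438   94.78173017] [-1.14481055 -0.0605875   6.5377673 ]
```

It makes contact at z≈94.8 with about 6.5 N for 1 mm of press. Now the stroke, then lift.

```bash
python3 -m jog '[{"tx":4,"ty":0,"tz":0.5,"rx":0,"ry":0,"rz":0,"grip":0},{"tx":8,"ty":0,"tz":0.7,"rx":0,"ry":0,"rz":0,"grip":0},{"tx":12,"ty":0,"tz":0.7,"rx":0,"ry":0,"rz":0,"grip":0},{"tx":16,"ty":0,"tz":0.7,"rx":0,"ry":0,"rz":0,"grip":0},{"tx":20,"ty":0,"tz":0.8,"rx":0,"ry":0,"rz":0,"grip":0},{"tx":24,"ty":0,"tz":1.2,"rx":0,"ry":0,"rz":0,"grip":0},{"tx":28,"ty":0,"tz":2,"rx":0,"ry":0,"rz":0,"grip":0},{"tx":28,"ty":0,"tz":2,"rx":0,"ry":0,"rz":0,"grip":0}]' 2>&1
python3 -c "from h import *;meas()"
```

```text
t: 2.9
position: [565.4, -65.0, 92.5]
eef_rot: [0.0, 0.584, 0.811, 0.0]
wrist_force: [-1.6, 3.8, 6.6]
gripper_width: -0.1
finger_force: 3.5
scene red [252.19 238.29] 42 stage 51.5 -11.8
scene yellow [257.68 250.01] 100 stage 84.5 -8.1
scene green [263.68 247.33] 81 stage 80.1 4.0
side red [319.38 171.74] 34 stage 54.5 -14.0
side yellow [311.43 174.6 ] 35 stage 71.6 -7.3
side green [310.27 178.62] 40 stage 72.9 8.4
wrist red [485.51 263.18] 143 stage 60.6 -12.4
wrist yellow [500.42 253.25] 456 stage 72.7 -6.6
wrist green [503.17 238.1 ] 370 stage 72.6 5.3
3.05 [565.4820591  -65.18353876  92.5358647 ] [-2.21502598  2.87869285  7.51013824]
```

It moved 6 mm for a 28 mm stroke, as expected. Lift, return, and make a full stroke.

```bash
python3 -m jog '[{"tx":3,"ty":0,"tz":-15,"rx":0,"ry":0,"rz":0,"grip":0},{"tx":-20,"ty":0,"tz":-18,"rx":0,"ry":0,"rz":0,"grip":0},{"tx":-42,"ty":0,"tz":-16,"rx":0,"ry":0,"rz":0,"grip":0},{"tx":-42,"ty":0,"tz":-8,"rx":0,"ry":0,"rz":0,"grip":0},{"tx":-42,"ty":0,"tz":-2,"rx":0,"ry":0,"rz":0,"grip":0},{"tx":-42,"ty":0,"tz":0,"rx":0,"ry":0,"rz":0,"grip":0},{"tx":-39,"ty":0,"tz":-0.4,"rx":0,"ry":0,"rz":0,"grip":0}]' 2>&1
echo;python3 -m jog '[{"tx":4,"ty":0,"tz":-0.5,"rx":0,"ry":0,"rz":0,"grip":0},{"tx":9,"ty":0,"tz":-0.9,"rx":0,"ry":0,"rz":0,"grip":0},{"tx":14,"ty":0,"tz":-0.9,"rx":0,"ry":0,"rz":0,"grip":0},{"tx":19,"ty":0,"tz":-0.9,"rx":0,"ry":0,"rz":0,"grip":0},{"tx":24,"ty":0,"tz":-0.9,"rx":0,"ry":0,"rz":0,"grip":0},{"tx":30,"ty":0,"tz":-0.9,"rx":0,"ry":0,"rz":0,"grip":0},{"tx":35,"ty":0,"tz":-0.4,"rx":0,"ry":0,"rz":0,"grip":0},{"tx":39,"ty":0,"tz":0.4,"rx":0,"ry":0,"rz":0,"grip":0}]' 2>&1
python3 -c "from h import *;meas()"
```

```text
t: 3.63
position: [577.4, -102.7, 91.9]
eef_rot: [0.0, 0.585, 0.811, -0.001]
wrist_force: [-2.7, -5.3, 8.0]
gripper_width: 0.0
finger_force: 3.9

t: 4.3
position: [564.8, -64.6, 92.4]
eef_rot: [0.0, 0.584, 0.812, -0.0]
wrist_force: [-1.9, -0.8, 3.7]
gripper_width: -0.0
finger_force: 1.9
scene red [257.46 237.03] 37 stage 50.7 -1.5
scene yellow [257.14 249.39] 111 stage 82.4 -8.7
scene green [264.08 248.  ] 75 stage 82.3 4.3
side red [319.57 174.43] 35 stage 53.4 -3.5
side yellow [309.71 174.71] 21 stage 75.3 -6.6
side green [310.48 178.55] 42 stage 72.5 8.1
wrist red [488.49 251.4 ] 136 stage 60.6 -1.7
wrist yellow [503.05 256.7 ] 348 stage 74.4 -7.9
wrist green [503.97 239.6 ] 396 stage 72.7 5.6
4.45 [564.94566707 -64.37067868  92.13897635] [-2.20616289  3.36141971  6.44884581]
```

About 6.5 mm remain. A 25 mm stroke, lift, then a precise measurement.

```bash
python3 -m jog '[{"tx":3,"ty":0,"tz":-15,"rx":0,"ry":0,"rz":0,"grip":0},{"tx":-15,"ty":0,"tz":-18,"rx":0,"ry":0,"rz":0,"grip":0},{"tx":-32,"ty":0,"tz":-14,"rx":0,"ry":0,"rz":0,"grip":0},{"tx":-32,"ty":0,"tz":-8,"rx":0,"ry":0,"rz":0,"grip":0},{"tx":-32,"ty":0,"tz":-4,"rx":0,"ry":0,"rz":0,"grip":0},{"tx":-32,"ty":0,"tz":-1.8,"rx":0,"ry":0,"rz":0,"grip":0},{"tx":-32,"ty":0,"tz":-1.8,"rx":0,"ry":0,"rz":0,"grip":0}]' 2>&1
echo;python3 -m jog '[{"tx":4,"ty":0,"tz":0,"rx":0,"ry":0,"rz":0,"grip":0},{"tx":9,"ty":0,"tz":0,"rx":0,"ry":0,"rz":0,"grip":0},{"tx":14,"ty":0,"tz":0,"rx":0,"ry":0,"rz":0,"grip":0},{"tx":19,"ty":0,"tz":0,"rx":0,"ry":0,"rz":0,"grip":0},{"tx":23,"ty":0,"tz":0,"rx":0,"ry":0,"rz":0,"grip":0},{"tx":23,"ty":0,"tz":0,"rx":0,"ry":0,"rz":0,"grip":0},{"tx":23,"ty":0,"tz":-10,"rx":0,"ry":0,"rz":0,"grip":0},{"tx":23,"ty":0,"tz":-40,"rx":0,"ry":0,"rz":0,"grip":0}]' 2>&1
python3 - <<'E'
from h import *
meas()
p,d,c=grab("wrist");m=masks(p)['green']|masks(p)['yellow']|masks(p)['red']
b=blobs(masks(p)['green'],amin=30);print(b)
u,v=b[-1][0].astype(int);u=min(max(u,75),565);v=min(max(v,60),340)
cv2.imwrite("pics/f1.png",cv2.resize(p[v-60:v+60,u-75:u+75],(750,600),interpolation=cv2.INTER_CUBIC));print(u-75,v-60)
E
```

```text
t: 5.03
position: [575.3, -95.6, 94.2]
eef_rot: [0.0, 0.584, 0.811, -0.0]
wrist_force: [-2.3, -3.7, 9.1]
gripper_width: -0.2
finger_force: 4.7

t: 5.7
position: [566.0, -72.8, 130.0]
eef_rot: [-0.003, 0.584, 0.812, -0.001]
wrist_force: [0.3, -0.6, 0.2]
gripper_width: 0.5
finger_force: 0.0
scene red [260.44 236.54] 39 stage 51.0 4.2
scene yellow [257.16 249.03] 116 stage 81.3 -8.5
scene green [264.37 249.45] 60 stage 86.7 3.9
side red [320.15 175.81] 27 stage 51.8 1.7
side yellow [310.24 174.12] 25 stage 74.4 -8.9
side green [309.71 178.79] 34 stage 74.1 9.1
wrist red [454.03 209.73] 143 stage 56.7 3.3
wrist yellow [467.56 219.31] 328 stage 71.6 -6.9
wrist green [473.62 204.72] 194 stage 74.9 6.4
5.85 [568.77997068 -73.50276402 135.8963811 ] [-1.31422613  0.45413304 -1.11249953]
[(array([475.43, 205.79]), [459, 202, 29, 11, 203])]
400 145
```

View pics/f1.png

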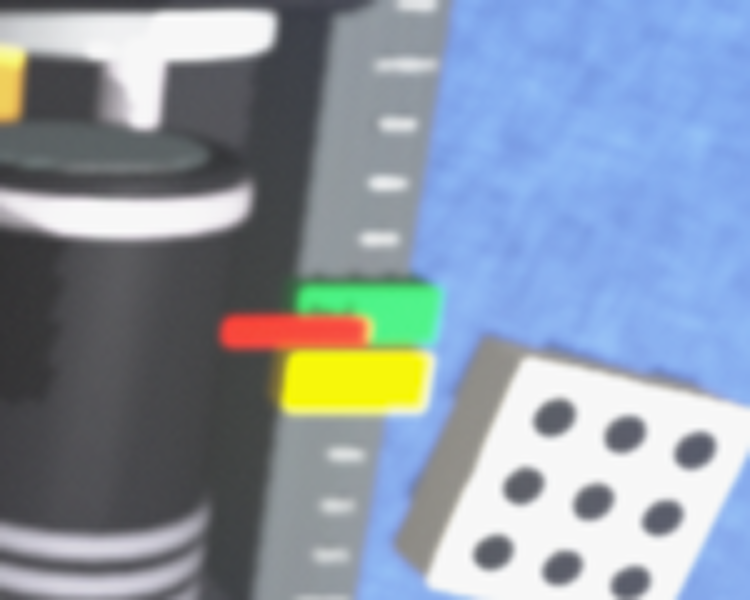

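The picture shows the needle at crop y≈331 and the green clip from 283 to 347, middle ≈316. The needle is over green but slightly short. I'll measure edges against the needle for the exact remainder.

```bash
python3 - <<'E'
from h import *
p,d,c=grab("wrist");M=masks(p);print(c['T'][:3,3].round(0),(c['T'][:2,3]-O)@Y)
def ed(k,u0,u1,z):
    out=[]
    for u in range(u0,u1):
        v=np.where(M[k][150:260,u])[0]
        if len(v): a=[(onz(c,u,150+e,z)[:2]-O)@Y for e in (v.min()-.5,v.max()+.5)];out.append(a)
    return np.median(out,0).round(2),len(out)
print('green',ed('green',476,486,46));print('yellow',ed('yellow',462,484,46));print('red',ed('red',455,472,50))
E
```

```text
[545.  -7. 277.] 81.47597711365641
green (array([10.16,  0.38]), 10)
yellow (array([ -1.42, -12.38]), 22)
red (array([5.3 , 1.78]), 17)
```

The needle is at 3.5 and green's middle at 5.3, so 1.8 mm remains, an 8 mm stroke.

```bash
python3 -m jog '[{"tx":-14,"ty":0,"tz":10,"rx":0,"ry":0,"rz":0,"grip":0},{"tx":-14,"ty":0,"tz":28,"rx":0,"ry":0,"rz":0,"grip":0},{"tx":-14,"ty":0,"tz":37,"rx":0,"ry":0,"rz":0,"grip":0},{"tx":-14,"ty":0,"tz":40,"rx":0,"ry":0,"rz":0,"grip":0},{"tx":-14,"ty":0,"tz":40,"rx":0,"ry":0,"rz":0,"grip":0},{"tx":-10,"ty":0,"tz":40,"rx":0,"ry":0,"rz":0,"grip":0},{"tx":-6,"ty":0,"tz":40,"rx":0,"ry":0,"rz":0,"grip":0},{"tx":-6,"ty":0,"tz":40,"rx":0,"ry":0,"rz":0,"grip":0}]' 2>&1
echo;python3 -m jog '[{"tx":0,"ty":0,"tz":-10,"rx":0,"ry":0,"rz":0,"grip":0},{"tx":0,"ty":0,"tz":-40,"rx":0,"ry":0,"rz":0,"grip":0},{"tx":0,"ty":0,"tz":-40,"rx":0,"ry":0,"rz":0,"grip":0},{"tx":0,"ty":0,"tz":-40,"rx":0,"ry":0,"rz":0,"grip":0}]' 2>&1
python3 - <<'E'
from h import *
meas()
p,d,c=grab("wrist");M=masks(p);B={k:blobs(M[k],amin=60) for k in('red','green','yellow')};print(B)
def ed(k,z):
    x=[s for q,s in B[k] if q[0]>420][0];out=[]
    for u in range(x[0]+(x[2]*6//10 if k=='green' else 3),x[0]+x[2]-3):
        v=np.where(M[k][x[1]:x[1]+x[3],u])[0]+x[1]
        if len(v): out.append([(onz(c,u,e,z)[:2]-O)@Y for e in (v.min()-.5,v.max()+.5)])
    return np.median(out,0).round(2),len(out)
print('green',ed('green',46),'yellow',ed('yellow',46),'red',ed('red',50))
u,v=470,210
cv2.imwrite("pics/f2.png",cv2.resize(p[v-60:v+60,u-75:u+75],(600,480),interpolation=cv2.INTER_CUBIC))
E
```

```text
t: 6.62
position: [569.7, -80.3, 94.7]
eef_rot: [0.0, 0.585, 0.811, -0.001]
wrist_force: [-12.9, -2.8, 23.6]
gripper_width: 0.3
finger_force: 11.6

t: 6.95
position: [570.4, -79.9, 134.3]
eef_rot: [0.001, 0.585, 0.811, 0.0]
wrist_force: [-1.2, 0.1, -0.2]
gripper_width: 0.2
finger_force: 0.0
scene red [261.48 236.57] 42 stage 51.7 6.0
scene yellow [257.15 249.03] 114 stage 81.3 -8.5
scene green [264.1  249.37] 63 stage 86.3 3.5
side red [320.5  176.57] 28 stage 50.8 4.6
side yellow [310.2  174.24] 25 stage 74.4 -8.5
side green [309.33 178.9 ] 30 stage 74.9 9.6
wrist red [461.51 203.26] 125 stage 56.9 5.1
wrist yellow [475.24 215.41] 340 stage 72.0 -6.9
wrist green [483.87 200.93] 162 stage 77.2 5.9
7.1 [569.49421419 -79.67557211 132.22275333] [ 0.39969115 -0.1369051  -0.20963266]
{'red': [(array([461.82, 203.55]), [451, 201, 28, 7, 134])], 'green': [(array([484.04, 200.92]), [466, 197, 28, 11, 167])], 'yellow': [(array([402.92, 153.53]), [399, 149, 9, 10, 64]), (array([475.42, 215.48]), [461, 210, 30, 12, 341])]}
green (array([9.88, 0.33]), 9) yellow (array([ -1.44, -12.14]), 24) red (array([7.6 , 3.77]), 22)
```

View pics/f2.png

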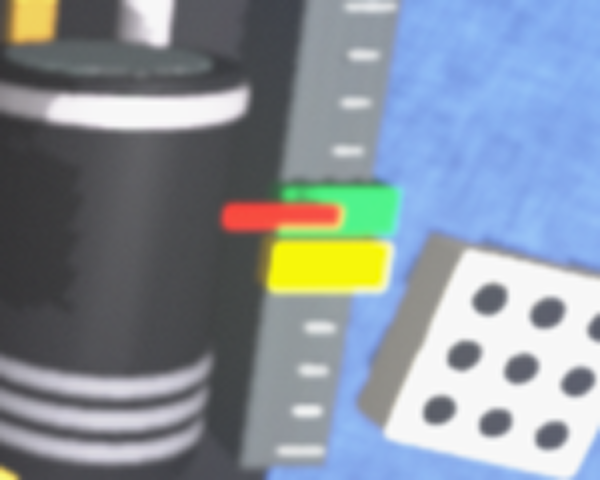

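The picture shows the needle at (282,216), over the middle of the green clip (187 to 237). Measured positions are needle 5.1 to 5.7 and green 5.1, and the hand is clear, about 37 mm above the wheel.

```bash
python3 -c "from bench import hand_in;print(hand_in())"
```

```text
the job is handed in; nothing more can be done
None
```

I stroked the wheel until the red needle stood within about 0.6 mm of the middle of the green clip, and handed the job in at about 7 s with the hand clear; no verdict came back.

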